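# Stand the toppled spice tins back in the row and close the end stop

## Task

Two square spice tins, one red and one green, have toppled forward out of the row on the low quartz shelf. Stand them upright, caps up, fully on the blue strip, one in each of the two empty gaps and clear of the standing neighbours; set them down gently, never letting one drop or fall over, and do not shove or tip the neighbours. Once both tins stand, slide the end stop fully home towards the row to close it.

Things in the scene. Friction and masses are not known exactly. Their poses are not given: they have to be found in the camera images.
- shelf: Fixed white quartz shelf, 240 (x) x 520 (y) x 30 mm high; its x points away from the robot; origin at the centre of its underside. Flush blue strip (the lane) on top, 80 mm wide, centred on x = 60, y -245 to 155 mm. Chrome guard rail, 8 mm bar, at x = 112, its centre 20 mm above the top; fixed end plate, 50 mm high, at y = -244. Neighbours stand on the strip near y = -200, -56, 88 mm, in any order
- gap_right (a point): Centre of the right-hand (-y) empty gap, on the shelf top in the middle of the blue strip; axes as the shelf's. The clear gap between neighbours is about 97 mm
- gap_left (a point): Centre of the left-hand (+y) empty gap, likewise
- tin_red: Red square spice tin, paper band: body 44 x 44 x 90 mm, black cap dia. 30 x 14 mm on top (104 in all), 0.13 to 0.25 kg. Origin at the centre of its underside (end away from the cap), z along it to the cap, x and y square to the sides. Starts lying flat on a side on the shelf before a gap, cap roughly to the robot (within 0.35 rad of the shelf's -x), origin 22 mm above the shelf top
- tin_green: Green square spice tin, otherwise the same as the red one, lying likewise before the other gap
- canister: Standing neighbour: round white enamel canister with blue lid and knob, 47 mm in diameter, 92 mm high, about 0.2 kg; origin at the centre of its underside, z up
- bottle: Standing neighbour: round amber glass jar with brass cap, 44 mm in diameter, 105 mm high, about 0.2 kg; origin at the centre of its underside, z up
- tin_yellow: Standing neighbour: yellow square tin, same size as the toppled ones; origin at the centre of its underside, z up
- end_stop (a joint): Sliding chrome end stop at the left (+y) end of the row: upright plate 70 (x) x 8 (y) x 50 mm on the shelf top, sliding along the shelf's y. In m: 0 open (starts at 0 to 0.03), growing towards the row (shelf's -y); 0.076 is fully home, its end of travel, still 10 mm clear of the neighbours. Takes 2 to 3 N, stays where left
- stop_tab (a point): Centre of the top of the end stop's red grip tab, 88 mm above the shelf top. The tab is 30 (along shelf x) x 12 (along shelf y) x 45 mm high, upright, 30 mm outward (+y) of the plate; it can be pinched from above or pushed from its +y side

How it is judged:
By the outcome, as a careful person would: the job done as asked, in the order asked, and still so for the second after the job is handed in, with the robot touching nothing.
It also fails if it takes over 69 s, if anything falls off the work surface, if the arm or the gripper's body presses on something with over 40 N, if the wrist force passes 120 N, or if a joint passes its speed limit or range.

## Robot

A 6-joint arm with a two-finger parallel gripper is mounted at the origin on the work surface. World frame = base frame: x ahead of the robot, y to its left, z up, the work surface at z = 0. Lengths are in mm, angles in rad, forces in N, time in s.
With the tool pointing down it reaches from about 350 to 975 mm from the base axis. Payload 7.1 kg.
Tool frame: the origin (TCP) lies on the front face of the gripper's body, between the roots of the fingers; the fingertips stand 80 mm ahead of it and the grasp point (between the pads) lies 61 mm ahead of it (env.tips_ahead is the distance from the TCP to the fingertips, in mm); z points along the fingers, y is the direction in which the jaws open and shut (so a half turn about z gives the same grasp; the last joint's range is limited). The gripper opens to 88 mm and grips with 3 to 60 N. Pads are 20 mm wide; open, the fingers measure 115 mm over their backs; the gripper's body (75 mm by 178 mm) begins 61 mm behind the grasp point.
Start: joints at [1.199, 0.423, 1.63, -0, 1.089, -0.019], TCP at [215.922, 586.501, 302.675] pointing down, gripper open.
Joint ranges: [-3, 3], [-0.9, 2.11], [0.09, 2.58], [-1.31, 4.45], [0.11, 2.69], [-2.54, 2.54]. Speed limits (rad/s): [2.39, 2.39, 3.01, 3.14, 3.14, 3.14].

## Interface

Orientations are given as a unit quaternion [x, y, z, w].
In Python, from station import env, set_gripper, viewer, workorder gives the robot as it stands. Calls block until the motion is done:
- env.reach(position, orientation): joint-space move of the TCP to a pose.
- env.move_l(position, rot=None, rate=150, f_stop=None): straight line of the TCP; rot=None keeps the orientation; rate is the mean speed in mm/s. With f_stop (N) it stops when the force on the tool has changed by that much, and returns True; else False.
- env.move_joints(angles): joint-space move.
- set_gripper(opening): finger opening in mm; the grip force is fixed at half the most; returns when the fingers have stopped.
- env.hold(seconds).
- env.ik(position, orientation): joint angles nearest the present ones, or None.
- env.read_state(): the state.
- viewer.camera(name): name is "scene" or "top"; returns the picture (400x640x3 uint8, blue, green, red); there is no depth.
- viewer.camera_params(name): a dict with "fx", "fy", "cx", "cy" (pixels), "pose" (4x4, takes a point from camera to world coordinates). Camera axes: x right, y up, looking along -z (the intrinsics and any distortion apply to the point x, -y, -z); pixel columns grow to the right and rows downward; lengths in mm; the calibration is good to about 2 mm. A picture is of the moment at which its call begins. camera_params takes no time and is no camera call.
A pose or a line that the arm cannot do raises env.IKError and nothing moves.
- workorder.sign_off(): hands the job in, once; it reports no verdict.
The state is a dict: "time_s": time; "qpos": joint angles; "dq": joint speeds; "tau": joint torques, N m; "tool_pos": TCP position; "orientation": TCP orientation; "force": force on the tool from outside, world axes, zero at the start; "wrist_torque": the same for the moment, N m; "width": finger opening in mm.
Only numpy, scipy, OpenCV 4.12 (cv2) and the standard library are available. Lean on these libraries where they do the work, as an engineer would, in place of code of your own. Each camera call takes 0.05 s, during which the arm holds its last target. There are 200 camera calls.

## Working session

There is one attempt and no reset: what is moved stays moved. The work goes in short steps, each a Python script; the robot and the scene stay as the last script left them, time stands still between calls to the robot, and variables do not carry over. Pictures are saved under pics/ and viewed, about 8 in all and at most 12, crops included, and the job is handed in when it is done.

```bash
mkdir -p pics; ls; python3 - <<'E'
from station import env, set_gripper, viewer, workorder
import cv2, numpy as np
for n in ("scene","top"):
    cv2.imwrite(f"pics/{n}0.png",viewer.camera(n))
    p=viewer.camera_params(n); print(n,{k:(np.round(v,4).tolist() if not isinstance(v,str) else v) for k,v in p.items()})
s=env.read_state(); print(s, env.tips_ahead)
E
```

```text
pics
scene {'fx': 406.4448, 'fy': 406.4448, 'cx': 326.4901, 'cy': 201.9851, 'pose': [[0.3906, -0.764, 0.5135, 962.2577], [0.9205, 0.3303, -0.2088, -97.2892], [-0.0101, 0.5542, 0.8323, 742.8218], [0.0, 0.0, 0.0, 1.0]]}
top {'fx': 406.2113, 'fy': 406.2113, 'cx': 317.3636, 'cy': 203.839, 'pose': [[0.0263, 0.9785, -0.2044, 413.374], [-0.9996, 0.0264, -0.0024, 57.3061], [0.0031, 0.2044, 0.9789, 766.2417], [0.0, 0.0, 0.0, 1.0]]}
{'time_s': 0.1, 'qpos': array([ 1.19904975e+00,  4.23776255e-01,  1.63059162e+00,  1.04026413e-05,
        1.08862170e+00, -1.90077520e-02]), 'dq': array([-3.45831104e-06, -2.34121668e-03, -2.08500472e-03, -3.54282367e-04,
        8.59508725e-04, -5.86053740e-05]), 'tau': array([ 3.04451760e-04, -5.45617783e+01, -2.74324214e+01,  6.46419567e-02,
        1.88505248e-02, -3.84689247e-05]), 'tool_pos': array([215.75529025, 586.16393385, 301.98060091]), 'orientation': array([ 1.75458805e-01,  9.84486526e-01, -6.84276512e-04, -1.40115462e-04]), 'force': array([0.71733697, 0.37618318, 0.33501181]), 'wrist_torque': array([-0.03711516, -0.03708216, -0.01884558]), 'width': 87.85620886634419} 80.0
```

View pics/top0.png

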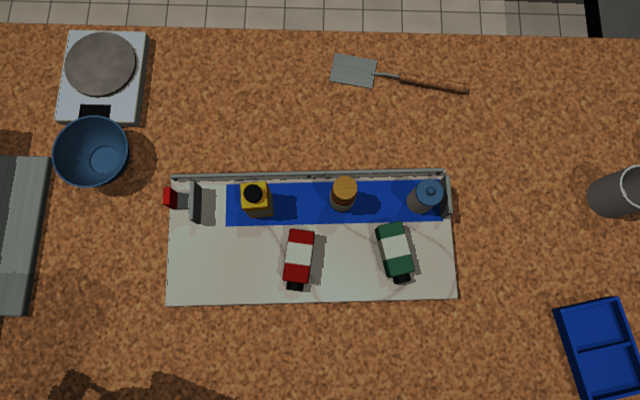

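View pics/scene0.png

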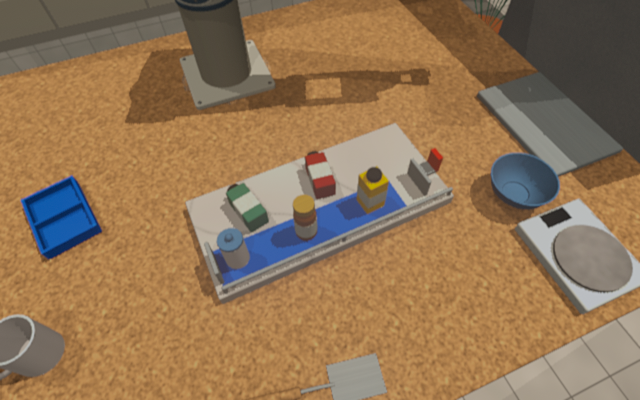

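The top view shows the shelf at about (166–457, 172–305), with red at (298,258) and green at (395,250). The standing row is yellow (255,197), bottle (343,192) and canister (427,195). The end-stop tab is at (169,197). The scene view agrees. Next I'll enlarge both.

```bash
python3 - <<'E'
import cv2
a=cv2.imread("pics/top0.png")[160:310,155:470]; cv2.imwrite("pics/topc.png",cv2.resize(a,None,fx=2.5,fy=2.5,interpolation=cv2.INTER_CUBIC))
a=cv2.imread("pics/scene0.png")[120:300,180:460]; cv2.imwrite("pics/scenec.png",cv2.resize(a,None,fx=2.8,fy=2.8,interpolation=cv2.INTER_CUBIC))
E
```

```text
(no output)
```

View pics/topc.png

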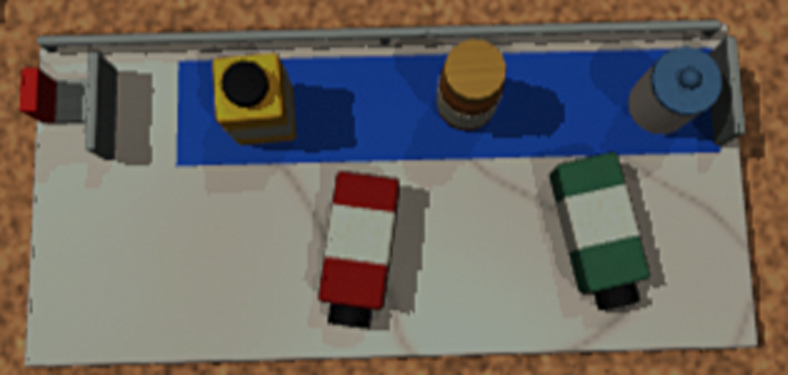

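View pics/scenec.png

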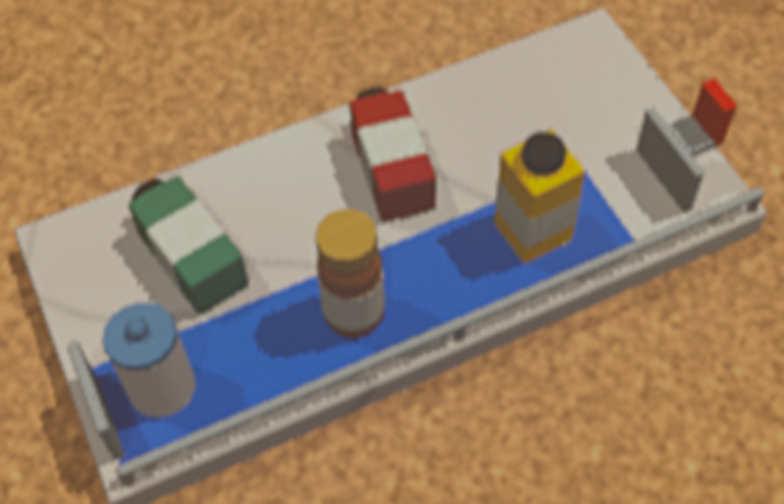

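The enlarged crops give clear corners for the shelf, strip and tins. I'll fit the planar poses to both views by least squares.

```bash
cat > geo.py <<'E'
import numpy as np, cv2
from scipy.optimize import least_squares
from station import viewer
def project(name,P):
    c=viewer.camera_params(name); T=np.linalg.inv(np.array(c["pose"])); q=(T[:3,:3]@np.atleast_2d(P).T).T+T[:3,3]
    return np.c_[c["cx"]+c["fx"]*q[:,0]/-q[:,2], c["cy"]+c["fy"]*-q[:,1]/-q[:,2]]
def uncrop(p,s,x0,y0): return (np.array(p)+.5)/s-.5+[x0,y0]
def R2(a): return np.array([[np.cos(a),-np.sin(a)],[np.sin(a),np.cos(a)]])
def fit(views,x0):
    """views: {cam: (pixels, local points xyz (z absolute))} -> x,y,yaw, rms"""
    def r(v):
        return np.concatenate([(project(n,np.c_[L[:,:2]@R2(v[2]).T+v[:2],L[:,2]])-px).ravel() for n,(px,L) in views.items()])
    s=least_squares(r,x0,x_scale=[100,100,1]); return s.x,s.fun
E
python3 - <<'E'
from geo import *
np.set_printoptions(precision=2,suppress=True)
T=lambda p:uncrop(p,2.5,155,160); S=lambda p:uncrop(p,2.8,180,120)
A=np.array
x,f=fit({"top":(T([(178,165),(178,62),(27,365),(757,345)]),A([(20,155,30),(100,155,30),(-120,260,30),(-120,-260,30.]])if 0 else A([(20,155,30),(100,155,30),(-120,260,30),(-120,-260,30.)])),
 "scene":(S([(590,180),(634,241),(604,12),(17,230)]),A([(20,155,30),(100,155,30),(-120,260,30),(-120,-260,30.)]))},[550,50,0])
print("shelf",x,f)
u=lambda l:A(l,float)
top=u([(0,-22,74),(0,22,74),(90,22,74),(90,-22,74)]); 
sc=u([(90,22,74),(90,-22,74),(0,22,74),(0,-22,74),(0,22,30),(0,-22,30)])
for n,t,s in (("red",[(338,172),(399,179),(384,308),(321,300)],[(352,103),(403,93),(378,195),(433,180),(385,218),(435,206)]),
              ("green",[(562,168),(615,155),(648,277),(583,293)],[(132,210),(180,180),(197,290),(245,262),(203,309),(247,285)])):
    v,f=fit({"top":(T(t),top),"scene":(S(s),sc)},[530,50,3.1]); print(n,v,f)
    print("  in shelf",R2(-x[2])@(v[:2]-x[:2]),v[2]-x[2]-np.pi)
E
```

```text
File "<stdin>", line 5
    x,f=fit({"top":(T([(178,165),(178,62),(27,365),(757,345)]),A([(20,155,30),(100,155,30),(-120,260,30),(-120,-260,30.]])if 0 else A([(20,155,30),(100,155,30),(-120,260,30),(-120,-260,30.)])),
                                                                                                                       ^
SyntaxError: closing parenthesis ']' does not match opening parenthesis '('
```

```bash
cat > fit0.py <<'E'
from geo import *
np.set_printoptions(precision=2,suppress=True)
T=lambda p:uncrop(p,2.5,155,160); S=lambda p:uncrop(p,2.8,180,120)
A=lambda l:np.array(l,float)
L=A([(20,155,30),(100,155,30),(-120,260,30),(-120,-260,30)])
x,f=fit({"top":(T([(178,165),(178,62),(27,365),(757,345)]),L),"scene":(S([(590,180),(634,241),(604,12),(17,230)]),L)},[550,50,0])
print("shelf",x,f)
top=A([(0,-22,74),(0,22,74),(90,22,74),(90,-22,74)]); 
sc=A([(90,22,74),(90,-22,74),(0,22,74),(0,-22,74),(0,22,30),(0,-22,30)])
for n,t,s in (("red",[(338,172),(399,179),(384,308),(321,300)],[(352,103),(403,93),(378,195),(433,180),(385,218),(435,206)]),
              ("green",[(562,168),(615,155),(648,277),(583,293)],[(132,210),(180,180),(197,290),(245,262),(203,309),(247,285)])):
    v,f=fit({"top":(T(t),top),"scene":(S(s),sc)},[530,50,3.1]); print(n,v,f)
    print("  in shelf",R2(-x[2])@(v[:2]-x[:2]),v[2]-x[2]-np.pi)
for n,t,s,z in (("yellow",(246,83),(545,151),134),("bottle",(474,58),(348,228),135),("canister",(690,76),(136,327),122),("tab",(29,95),(718,96),118)):
    def r(v): return np.concatenate([(project(c,np.r_[v,z])-p).ravel() for c,p in (("top",T(t)),("scene",S(s)))])
    q=least_squares(r,[600,0.]); print(n,q.x,"shelf",R2(-x[2])@(q.x-x[:2]),q.fun)
E
python3 fit0.py
```

```text
shelf [510.62  70.88   0.05] [-0.73 -0.5   0.18 -1.62 -1.85 -0.24  1.06  0.12 -2.61 -3.9   1.39  1.93
  0.2  -1.08 -1.45  0.6 ]
red [512.59  83.92   3.04] [-0.42 -0.88  0.55 -0.39 -0.45  0.99 -1.29  0.73 -2.06 -0.58 -0.6  -1.75
  0.39 -0.8   1.46 -0.72 -1.41  3.11  0.56  2.24]
  in shelf [ 2.64 12.92] -0.15435226062134522
green [528.38 -65.11   3.38] [-3.07 -1.79  0.46 -1.83  0.6   0.97  1.25  0.11 -1.66 -2.77  0.15 -2.61
 -2.2  -0.62  0.18 -2.26 -0.59  3.82  2.29  1.07]
  in shelf [  10.75 -136.72] 0.18487194510352056
yellow [561.52 162.64] shelf [55.56 89.02] [-0.38 -0.66 -0.71 -0.56]
bottle [576.45  17.23] shelf [ 62.98 -56.96] [-0.48  2.54  0.67  3.27]
canister [ 576.61 -126.21] shelf [  55.77 -200.23] [ 0.39 -0.47  0.18 -0.65]
tab [554.08 306.14] shelf [ 55.5  232.71] [-0.09 -1.06 -0.63 -1.32]
```

```bash
sed -i 's/(S(\[(590,180),(634,241),(604,12),(17,230)\]),L)/(S([(634,241),(604,12),(17,230)]),L[1:])/' fit0.py
cat >> fit0.py <<'E'
# overlay 6x: dots at predicted top-face corners
tiles=[]
box=A([(0,-22,74),(0,22,74),(90,22,74),(90,-22,74),(0,-22,30),(0,22,30),(90,22,30),(90,-22,30)])
import sys
for cam,(w0,h0) in (("top",(0,0)),("scene",(0,0))):
    im=cv2.imread(f"pics/{cam}0.png"); row=[]
    for v,(cx,cy) in ((R,{"top":(298,260),"scene":(321,176)}[cam]),(G,{"top":(396,252),"scene":(247,206)}[cam])):
        c=cv2.resize(im[cy-36:cy+36,cx-48:cx+48],None,fx=4.1,fy=4.1,interpolation=cv2.INTER_CUBIC)
        c=cv2.convertScaleAbs(c,alpha=1.5,beta=20)
        for i,p in enumerate(project(cam,np.c_[box[:,:2]@R2(v[2]).T+v[:2],box[:,2]])):
            q=(p-[cx-48,cy-36]+.5)*4.1-.5; cv2.circle(c,tuple(int(k) for k in q.round()),2,(0,255,255) if i<4 else (255,0,255),-1)
        row.append(c)
    tiles.append(np.hstack(row))
cv2.imwrite("pics/ov0.png",np.vstack(tiles)); print(np.vstack(tiles).shape)
E
sed -i 's/^    print("  in shelf"/    if n=="red": R=v\n    else: G=v\n    print("  in shelf"/' fit0.py; python3 fit0.py
```

```text
shelf [509.62  70.7    0.05] [-0.69  0.18  0.15 -0.97 -1.71  0.59  1.28  0.45  1.08  1.47 -0.22 -1.42
 -1.67  0.45]
red [512.59  83.92   3.04] [-0.42 -0.88  0.55 -0.39 -0.45  0.99 -1.29  0.73 -2.06 -0.58 -0.6  -1.75
  0.39 -0.8   1.46 -0.72 -1.41  3.11  0.56  2.24]
  in shelf [ 3.67 13.04] -0.1559808178984916
green [528.38 -65.11   3.38] [-3.07 -1.79  0.46 -1.83  0.6   0.97  1.25  0.11 -1.66 -2.77  0.15 -2.61
 -2.2  -0.62  0.18 -2.26 -0.59  3.82  2.29  1.07]
  in shelf [  11.53 -136.62] 0.18324338782637417
yellow [561.52 162.64] shelf [56.71 89.05] [-0.38 -0.66 -0.71 -0.56]
bottle [576.45  17.23] shelf [ 63.89 -56.94] [-0.48  2.54  0.67  3.27]
canister [ 576.61 -126.21] shelf [  56.45 -200.19] [ 0.39 -0.47  0.18 -0.65]
tab [554.08 306.14] shelf [ 56.88 232.75] [-0.09 -1.06 -0.63 -1.32]
(590, 788, 3)
```

View pics/ov0.png

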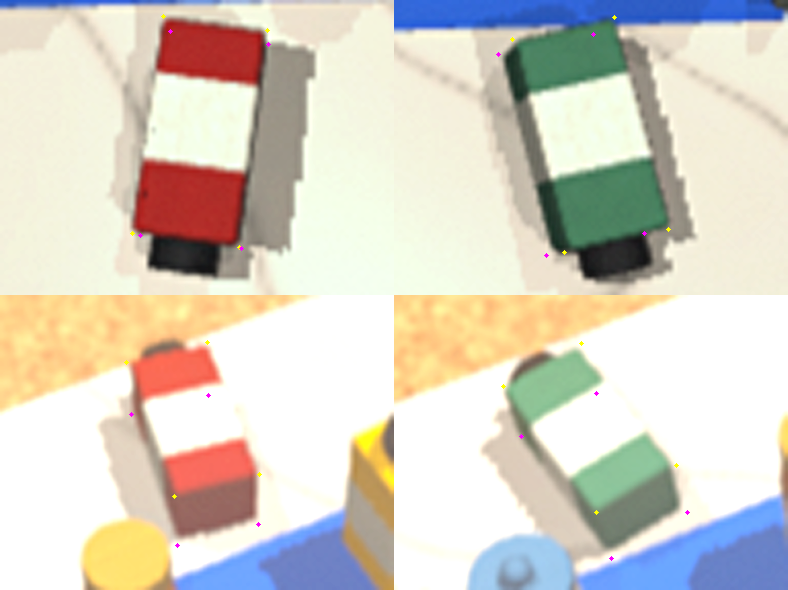

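Overlay: the fit is within about 1–2 px. Green's dark strip at (512–550, 60–240) is its side face, so I'll refit with better corner readings, then check the IK for the whole plan.

```bash
cat >> plan.py <<'E'
TIN={"red":np.array([511.3,84.2,3.033]),"green":np.array([527.4,-65.2,3.382])}; GAPY={"red":16,"green":-128}
SH=np.array([509.6,70.7,.05]); W=lambda a,b:R2(SH[2])@[a,b]+SH[:2]
E
python3 - <<'E'
import plan; from plan import *
from station import env
np.set_printoptions(precision=2,suppress=True)
for sg in (1,-1):
  plan.SGN=sg
  for th in (5,10,15,20,25,30):
    t=np.radians(th)
    for n in TIN:
        v=TIN[n]; u=R2(v[2])@[1,0]; g=np.r_[v[:2]+57*u,54]; q=tool(v[2]-np.pi,t)
        q2=tool(SH[2],t-np.pi/2); p2=np.r_[W(62,GAPY[n]),30+57]
        print(sg,th,n,*[env.ik(tcp(a,b),b) for a,b in ((g,q),(g+[0,0,120],q),(p2,q2),(p2+[0,0,110],q2))])
E
```

```text
1 5 red [ 0.19  0.5   2.13 -0.06  0.42 -1.22] [ 0.19  0.26  2.08 -0.04  0.72 -1.25] [ 0.11  1.27  0.98  0.08  2.37 -1.51] [ 0.11  1.12  1.04  0.09  2.46 -1.5 ]
1 5 green [-0.21  0.52  2.1   0.09  0.45 -2.1 ] [-0.21  0.28  2.05  0.06  0.73 -2.07] [-0.06  1.27  0.97 -0.16  2.37 -1.69] [-0.06  1.12  1.04 -0.17  2.46 -1.71]
1 10 red [ 0.2   0.49  2.18 -0.18  0.3  -1.09] [ 0.2   0.23  2.13 -0.09  0.61 -1.19] [ 0.11  1.23  1.01  0.08  2.29 -1.51] [ 0.11  1.08  1.06  0.08  2.39 -1.5 ]
1 10 green [-0.24  0.51  2.15  0.24  0.34 -2.27] [-0.24  0.26  2.1   0.13  0.64 -2.15] [-0.06  1.23  1.   -0.14  2.29 -1.69] [-0.06  1.09  1.05 -0.16  2.39 -1.71]
1 15 red [ 0.22  0.49  2.23 -0.46  0.19 -0.8 ] [ 0.22  0.21  2.18 -0.17  0.51 -1.1 ] [ 0.11  1.19  1.04  0.07  2.22 -1.51] [ 0.11  1.05  1.08  0.08  2.32 -1.5 ]
1 15 green None [-0.27  0.24  2.14  0.25  0.54 -2.27] [-0.06  1.19  1.04 -0.13  2.21 -1.68] [-0.06  1.05  1.08 -0.15  2.32 -1.7 ]
1 20 red [ 0.24  0.5   2.28 -1.26  0.12  0.02] [ 0.24  0.2   2.23 -0.31  0.4  -0.95] [ 0.11  1.15  1.08  0.06  2.13 -1.52] [ 0.11  1.01  1.11  0.07  2.25 -1.51]
1 
[... 1813 characters left out ...]
0.22  2.19  0.41  0.46  0.69] [-0.06  1.15  1.08 -0.12  2.13  1.47] [-0.06  1.01  1.11 -0.13  2.24  1.45]
-1 25 red [ 0.27  0.51  2.32  4.13  0.19 -2.21] [ 0.27  0.19  2.28 -0.55  0.3   2.44] [0.11 1.1  1.12 0.06 2.05 1.62] [0.11 0.96 1.14 0.06 2.17 1.63]
-1 25 green [-0.33  0.52  2.28  1.72  0.23 -0.68] [-0.33  0.22  2.24  0.65  0.38  0.43] [-0.06  1.11  1.12 -0.12  2.05  1.47] [-0.06  0.97  1.14 -0.12  2.17  1.45]
-1 30 red [ 0.29  0.54  2.37  3.82  0.32 -1.87] None [0.11 1.06 1.17 0.06 1.96 1.62] [0.11 0.92 1.18 0.06 2.09 1.63]
-1 30 green [-0.36  0.55  2.32  2.09  0.33 -1.08] [-0.36  0.22  2.28  1.    0.35  0.06] [-0.06  1.06  1.16 -0.11  1.96  1.47] [-0.06  0.92  1.17 -0.11  2.09  1.46]
```

Near-vertical grasps (10° forward) keep the wrist unflipped and end up standing with the tool 80° tilted back. The gripper body then stays behind and above the rail. I'll start with red.

```bash
cat >> plan.py <<'E'
from station import env,set_gripper,viewer
import cv2
TH=np.radians(10); SG={"red":1,"green":-1}; H=57; DZ=26; UP=np.r_[0,0,1.]
def poses(n):
    global SGN; SGN=SG[n]; v=TIN[n]; u=R2(v[2])@[1,0]
    return np.r_[v[:2]+H*u,30+DZ],tool(v[2]-np.pi,TH),np.r_[W(60+DZ-22,GAPY[n]),30+H],tool(SH[2],TH-np.pi/2)
def say(t=""):
    s=env.read_state(); print(t,"t %.1f"%s["time_s"],"pos",s["tool_pos"].round(1),"F",s["force"].round(1),"w %.1f"%s["width"])
def pick(n):
    g,q,p,q2=poses(n); set_gripper(72)
    env.reach(tcp(g+120*UP,q),q); env.move_l(tcp(g+25*UP,q),rate=120); say("above")
    hit=env.move_l(tcp(g,q),rate=40,f_stop=6); say(f"down hit={hit}"); set_gripper(30); say("closed")
    env.move_l(tcp(g+130*UP,q),rate=120); say("lifted")
    env.reach(tcp(p+170*UP,q2),q2); say("turned")
E
python3 - <<'E'
from plan import *
np.set_printoptions(precision=2,suppress=True)
for n in TIN:
    g,q,p,q2=poses(n)
    for a,b in ((g,q),(g+130*UP,q),(p+170*UP,q2),(p+130*UP,q2),(p,q2)): print(n,env.ik(tcp(a,b),b))
pick("red")
for c in ("scene","top"): cv2.imwrite(f"pics/{c}1.png",viewer.camera(c))
a=np.hstack([cv2.imread("pics/scene1.png")[40:340,150:550],cv2.imread("pics/top1.png")[60:360,130:530]]); cv2.imwrite("pics/c1.png",a)
E
```

```text
red [ 0.2   0.49  2.18 -0.18  0.31 -1.09]
red [ 0.2   0.21  2.12 -0.09  0.64 -1.19]
red [ 0.11  1.01  1.06  0.09  2.46 -1.49]
red [ 0.11  1.06  1.06  0.08  2.42 -1.5 ]
red [ 0.11  1.23  1.    0.08  2.3  -1.51]
green [-0.24  0.5   2.15  0.24  0.35  0.87]
green [-0.24  0.24  2.09  0.13  0.67  1.  ]
green [-0.06  1.02  1.06 -0.17  2.46  1.42]
green [-0.06  1.06  1.05 -0.16  2.41  1.43]
green [-0.06  1.24  1.   -0.14  2.3   1.46]
above t 3.5 pos [444.4  91.7 141.4] F [-0.2 -0.2  0.2] w 72.0
down hit=False t 4.3 pos [444.1  91.5 116. ] F [ 0.2 -0.8  0.1] w 71.8
closed t 4.8 pos [444.2  91.6 116.2] F [-0.9  0.6  2.5] w 43.6
lifted t 6.1 pos [443.6  91.4 245.4] F [ 0.7  0.1 -2.3] w 43.7
turned t 7.7 pos [632.5  93.  267.4] F [ 0.8 -0.  -1.3] w 43.9
```

View pics/c1.png

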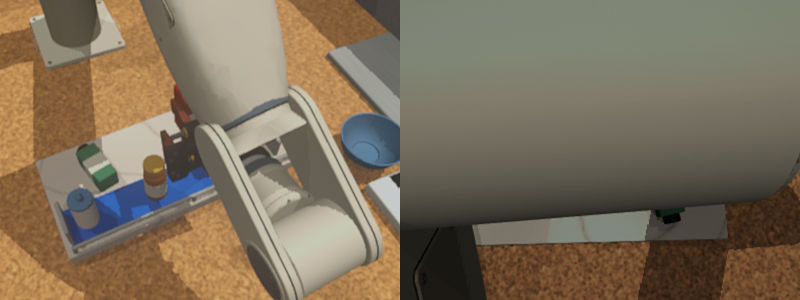

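Red is gripped at 43.7 mm and turned upright over the left gap. The canister (80,205) and bottle (152,175) are untouched. The arm hides yellow, so before descending I'll compute the wrist and forearm clearance from the kinematics.

```bash
cat >> plan.py <<'E'
def place(n):
    g,q,p,q2=poses(n)
    a=env.move_l(tcp(p+14*UP,q2),rate=110,f_stop=8); say(f"near hit={a}")
    if a: return
    env.hold(.2); b=env.move_l(tcp(p-7*UP,q2),rate=18,f_stop=3); say(f"touch hit={b}")
    set_gripper(56); env.hold(.3); say("released")
E
python3 - <<'E'
from plan import *
from scipy.optimize import least_squares
rows=[]
for x in (420,480,560,640):
  for th in (-1.2,-.6,0):
    for z in (180,330):
      q=tool(0,th); j=env.ik([x,0,z],q)
      if j is not None and abs(j[3])<.1: rows.append((*j,x,z))
D=np.array(rows)
def r(v):
    a,L2,L3,d,z0,o3=v; s=D[:,1]; f=s+D[:,2]; t=f+D[:,4]
    return np.r_[a+L2*np.sin(s)+L3*np.sin(f+o3)+d*np.sin(t)-D[:,6], z0+L2*np.cos(s)+L3*np.cos(f+o3)+d*np.cos(t)-D[:,7]]
s=least_squares(r,[0,450,450,150,300,0]); print(len(D),s.x.round(2),abs(s.fun).max())
for n in TIN:
    g,q,p,q2=poses(n); m=tcp(p,q2); R=Ro.from_quat(q2).as_matrix(); w=m-s.x[3]*R[:,2]; print(n,"wrist",w,"tcp",m)
E
```

```text
24 [1.5000e-01 5.6304e+02 4.9101e+02 2.2967e+02 3.1242e+02 1.6000e-01] 0.02789489331070172
red wrist [858.61740466 104.18544804 137.47444436] tcp [632.71854694  92.88108328  97.59253884]
green wrist [865.81440504 -39.63458946 137.47444436] tcp [639.91554732 -50.93895422  97.59253884]
```

The wrist centre will be at z ≈ 137, well behind the rail, with the forearm far above the neighbours. Placing red.

```bash
python3 - <<'E'
from plan import *
place("red")
cv2.imwrite("pics/scene2.png",viewer.camera("scene"))
E
```

```text
near hit=False t 9.3 pos [633.1  92.9 112.4] F [-0.6  0.5 -2.2] w 43.7
touch hit=True t 10.3 pos [632.6  92.9  98.1] F [1.1 0.7 4.8] w 43.8
released t 11.0 pos [632.2  92.9  97.1] F [-0.  -0.2  0.2] w 55.6
```

```bash
sed -i 's/"green":-1}; H/"green":1}; H/' plan.py; python3 - <<'E'
from plan import *
g,q,p,q2=poses("red")
env.move_l(tcp(p+20*UP,q2),rate=40); env.move_l(tcp(p+170*UP,q2),rate=140); say("up")
g,q,p,q2=poses("green"); print(env.ik(tcp(g,q),q)); set_gripper(72); env.reach(tcp(g+120*UP,q),q); say("pre")
for c in ("scene","top"): cv2.imwrite(f"pics/{c}3.png",viewer.camera(c))
a=cv2.resize(cv2.imread("pics/scene3.png")[110:300,180:460],None,fx=2.8,fy=2.8,interpolation=cv2.INTER_CUBIC); cv2.imwrite("pics/c3.png",a)
E
```

```text
up t 13.0 pos [632.4  92.8 266.4] F [-0.4  0.3 -0.7] w 56.1
[-0.23892022  0.50216592  2.14591384  0.23749834  0.34732853 -2.26768611]
pre t 15.1 pos [462.5 -81.3 236.3] F [-0.3  0.1 -0.1] w 71.9
```

View pics/c3.png

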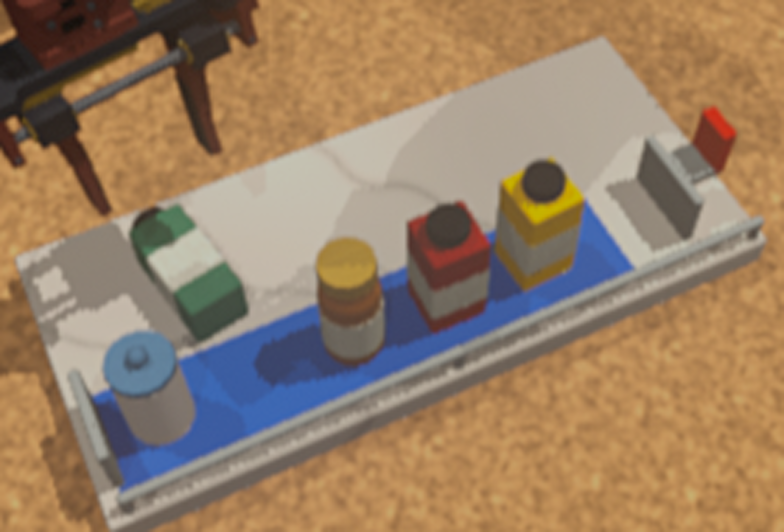

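Red stands upright on the strip at (448,270), clear of bottle (350,300) and yellow (540,225). The other tins haven't moved. Next, green, pick and place.

```bash
python3 - <<'E'
from plan import *
pick("green")
s=env.read_state()
if 42<s["width"]<47: place("green")
E
```

```text
above t 16.6 pos [462.  -81.4 141.4] F [ 0.2 -0.5  0.7] w 72.0
down hit=False t 17.3 pos [461.7 -81.3 116. ] F [-0.2 -0.8  0.3] w 71.9
closed t 17.9 pos [461.9 -81.3 116.2] F [ 0.6 -0.1  2.9] w 44.0
lifted t 19.1 pos [461.3 -81.2 245.4] F [-0.4 -0.  -1.7] w 44.1
turned t 20.7 pos [639.7 -51.2 267.4] F [-0.1  0.3 -1.9] w 44.0
near hit=False t 22.3 pos [640.3 -51.  112.4] F [ 0.2 -0.4 -1.2] w 44.0
touch hit=True t 23.2 pos [639.8 -51.   97.7] F [ 2.3 -0.9  4.5] w 44.0
released t 24.0 pos [639.4 -50.9  96.8] F [ 0.9  0.5 -0.7] w 55.9
```

```bash
cat >> plan.py <<'E'
QP=tool(SH[2]-np.pi/2,0.0); PP=lambda y,z: np.r_[W(57,y),z]
E
python3 - <<'E'
from plan import *
g,q,p,q2=poses("green")
env.move_l(tcp(p+20*UP,q2),rate=40); env.move_l(tcp(p+170*UP,q2),rate=140); say("up")
print(env.ik(PP(275,165),QP),env.ik(PP(172,165),QP))
env.reach(PP(275,265),QP); set_gripper(0); say("over tab")
for c in ("scene","top"): cv2.imwrite(f"pics/{c}4.png",viewer.camera(c))
a=cv2.resize(cv2.imread("pics/scene4.png")[100:300,180:460],None,fx=2.8,fy=2.8,interpolation=cv2.INTER_CUBIC); cv2.imwrite("pics/c4.png",a)
E
```

```text
up t 25.9 pos [639.6 -50.9 266.4] F [ 0.1 -0.1 -0.1] w 56.0
[ 5.43907292e-01  6.32127812e-01  1.63989370e+00 -4.44089210e-16
  8.69571141e-01  4.93907292e-01] [ 3.94746250e-01  5.80909047e-01  1.74405407e+00 -4.44089210e-16
  8.16629534e-01  3.44746250e-01]
over tab t 28.7 pos [552.8 348.3 265. ] F [ 0.1  0.4 -1.1] w 0.4
```

View pics/c4.png

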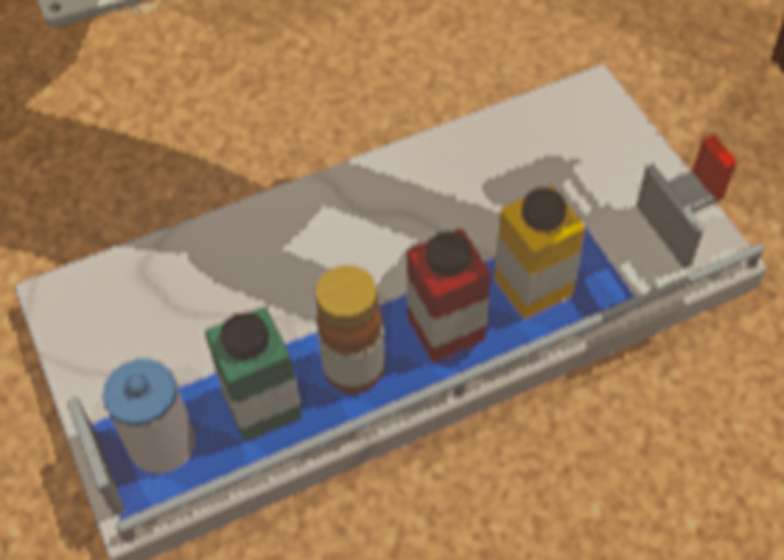

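All five stand upright: green at (255,370), clear of canister (150,415) and bottle (350,330). The tab is at (713,165), still open. Pushing the end stop now.

```bash
python3 - <<'E'
from plan import *
def sy(): return (R2(-SH[2])@(env.read_state()["tool_pos"][:2]-SH[:2]))[1]
env.move_l(PP(275,167),rate=120,f_stop=8); say("low")
a=env.move_l(PP(200,167),rate=45,f_stop=12); say(f"push1 {a} y={sy():.1f}")
a=env.move_l(PP(155,167),rate=22,f_stop=9); say(f"push2 {a} y={sy():.1f}")
cv2.imwrite("pics/scene5.png",viewer.camera("scene"))
E
```

```text
low t 29.8 pos [553.2 348.5 167.7] F [-0.2  1.4 -0.3] w 0.7
push1 False y=200.0 t 31.6 pos [556.5 273.3 167. ] F [-0.3  0.1  0.7] w 0.1
push2 True y=176.9 t 32.7 pos [557.6 250.2 166.9] F [-1.2  3.   2.6] w 0.8
```

```bash
python3 - <<'E'
from plan import *
def sy(): return (R2(-SH[2])@(env.read_state()["tool_pos"][:2]-SH[:2]))[1]
for k in range(2):
    a=env.move_l(PP(155,167),rate=22,f_stop=14); say(f"push {a} y={sy():.1f}"); env.hold(.3); say(f"y={sy():.1f}")
env.move_l(PP(215,167),rate=100); env.move_l(PP(215,265),rate=150); say("clear")
env.reach(PP(275,300),QP); set_gripper(40)
for c in ("scene","top"): cv2.imwrite(f"pics/{c}6.png",viewer.camera(c))
a=cv2.resize(cv2.imread("pics/scene6.png")[100:300,180:460],None,fx=2.8,fy=2.8,interpolation=cv2.INTER_CUBIC); cv2.imwrite("pics/c6.png",a)
E
```

```text
push True y=176.8 t 33.1 pos [557.5 250.1 166.8] F [0.1 2.  1.4] w 0.2
y=176.8 t 33.5 pos [557.5 250.1 166.7] F [0.7 1.8 1.9] w 0.3
push True y=176.6 t 33.8 pos [557.5 249.9 166.6] F [-0.4  3.7  1.9] w 0.4
y=176.6 t 34.1 pos [557.5 250.  166.5] F [-0.9  2.5  2. ] w 0.3
clear t 35.4 pos [555.3 287.9 264.3] F [-0.8 -0.6 -0.5] w 0.1
```

View pics/c6.png

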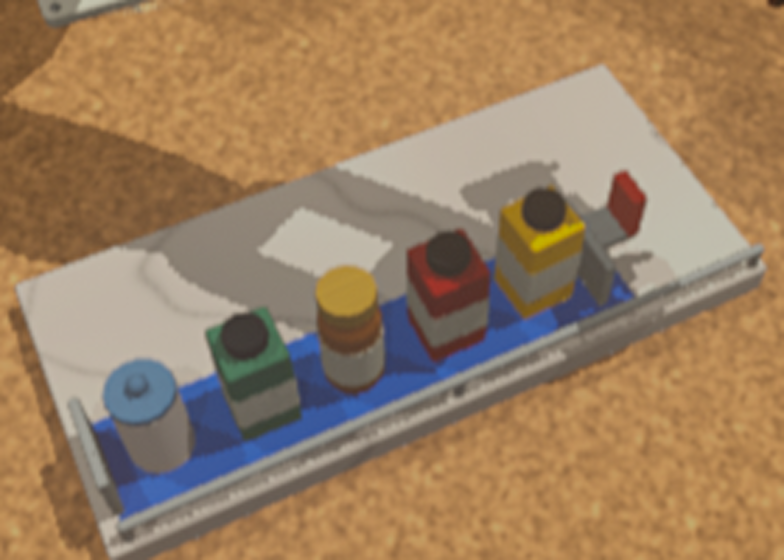

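```bash
python3 - <<'E'
from plan import *; from geo import project,uncrop
from scipy.optimize import least_squares
def loc(px,z):
    f=lambda v:(project("scene",np.r_[v,z])-px).ravel(); return R2(-SH[2])@(least_squares(f,[560,250.]).x-SH[:2])
b=cv2.imread("pics/scene4.png"); c=cv2.imread("pics/scene6.png"); tb=cv2.imread("pics/top0.png"); tc=cv2.imread("pics/top6.png")
# tab shift by template match of the top edge region, scene view
C=lambda p:uncrop(p,2.8,180,100)
for n,p in (("before",(724,146)),("after",(631,182))): print(n,loc(C(p),118))
def red(im,r): 
    h=cv2.cvtColor(im,cv2.COLOR_BGR2HSV); m=cv2.inRange(h,(0,140,60),(8,255,255))|cv2.inRange(h,(172,140,60),(180,255,255)); q=np.zeros_like(m); q[r]=m[r]; ys,xs=np.nonzero(q); return len(xs),np.r_[xs.mean(),ys.mean()] if len(xs) else None
for n,im,r in (("b",b,np.s_[140:180,425:450]),("a",c,np.s_[150:190,390:418])):
    k,m=red(im,r); print(n,k,m, loc(m,95))
cv2.imwrite("pics/c7.png",cv2.resize(tc[150:310,155:470],None,fx=2.5,fy=2.5,interpolation=cv2.INTER_CUBIC))
E
```

```text
before [ 56.85816347 239.10814069]
after [ 55.51722416 162.01218505]
b 207 [434.88888889 158.70531401] [ 54.97219874 238.16294396]
a 176 [403.47159091 171.92045455] [ 55.71193468 162.26960727]
```

View pics/c7.png

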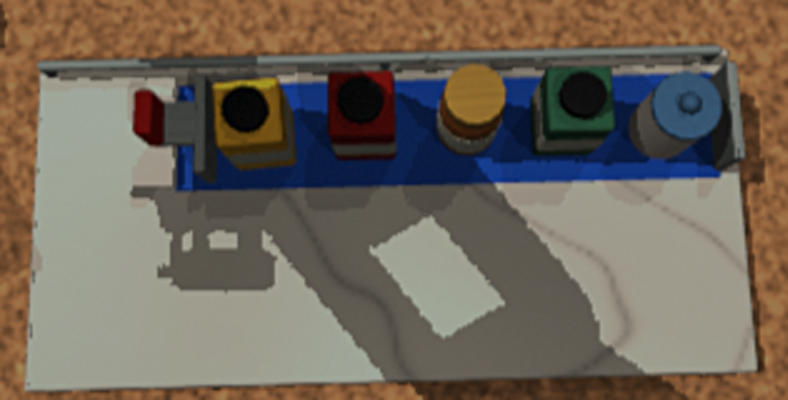

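The stop travelled about 76–77 mm and met a hard end (14 N or more, three times, with no further motion). All five items stand on the strip and the arm is clear, so I'm handing in.

```bash
python3 - <<'E'
from station import env, workorder
env.hold(.3); print(env.read_state()["time_s"]); workorder.sign_off()
E
```

```text
36.9833
the job is handed in; nothing more can be done
```

Both tins are standing, the end stop is home, and I handed the job in at 37.0 s; the sign-off gives no verdict.

**Tins:** I gripped each one lying flat, turned it upright above its gap and lowered it slowly until it touched. Both touched within 0.5 mm of the planned height and were then released. Red is in the left gap and green in the right.

**End stop:** I pushed it home with closed fingers until it met a hard end. The push tripped at 9 N, then twice at 14 N, and the fingers moved only about 0.3 mm further. The scene camera measured about 76–77 mm of tab travel against the stated 76 mm.

**Last pictures:** The scene view and top view show red and green upright, caps up, on the strip and clear of the three neighbours, which look unmoved.

**Disagreements:**
- My absolute position for the tab is uncertain. The scene camera alone put it about 5 mm further out than my fit from both cameras. The case for fully home therefore rests on the travel and the hard stop.
- The early pose fits had residuals of 2–4 px, partly from a strip corner I misread and then dropped.

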